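# Uncap the spice grinder of unknown thread hand

### The job

Take the cap off the spice grinder that stands on the left, so that it can be refilled: grip the bar on its cap and try gently both ways to find which way this one's thread loosens, turn it until it is free, then lift it off. Finish while holding the cap upright and still in the gripper, about 10 cm straight above the grinder's open mouth; do not put it down. Leave the other grinder's cap and everything else on the worktop alone.

Things in the scene. Friction and masses are not known exactly. Their poses are not given: they have to be found in the camera images.
- grinder_a: One of two identical steel table spice grinders, 68 mm thick, 150 mm high to the neck's rim, on a 92 mm round rubber suction foot fixed to the worktop (it does not move or turn). The one with the larger y is the left one. Origin under the foot's centre, z up; cap fully tight: the cap's x lies along this x.
- cap_a: Grey cap with a black grip bar, 59 mm across, 0.08 kg. Origin on its axis at the underside of its 5 mm thick top, which lies on the neck's rim; a 13 mm skirt hangs below; z up; grip bar along its x. The two grinders are a handed pair: one cap loosens anticlockwise, the other clockwise, seen from above; nothing outside tells which, and which stands on the left differs from run to run.
- grinder_a_rim (a point): Centre of the neck's mouth, level with its rim, 150 mm up; neck 49 mm across its thread. Turned the wrong way the cap meets a hard stop within 0.2 rad. The right way it runs easily without rising and lifts straight off once turned 0.8 to 0.9 rad from where it starts (a stop lies just past that); before that, ledges hold it down. Turning over 0.2 rad on against a stop forces it (limit 200 N).
- cap_a_grip (a point): Middle of the cap's straight grip bar, on the cap's axis, 20 mm above the cap's origin (170 mm above the worktop when on). The bar is 48 mm long along the cap's x, 14 mm wide along its y, and stands from 5 to 30 mm above the cap's origin.
- grinder_b: One of two identical steel table spice grinders, 68 mm thick, 150 mm high to the neck's rim, on a 92 mm round rubber suction foot fixed to the worktop (it does not move or turn). The one with the larger y is the left one. Origin under the foot's centre, z up; cap fully tight: the cap's x lies along this x.
- cap_b: Grey cap with a black grip bar, 59 mm across, 0.08 kg. Origin on its axis at the underside of its 5 mm thick top, which lies on the neck's rim; a 13 mm skirt hangs below; z up; grip bar along its x. The two grinders are a handed pair: one cap loosens anticlockwise, the other clockwise, seen from above; nothing outside tells which, and which stands on the left differs from run to run.
- grinder_b_rim (a point): Centre of the neck's mouth, level with its rim, 150 mm up; neck 49 mm across its thread. Turned the wrong way the cap meets a hard stop within 0.2 rad. The right way it runs easily without rising and lifts straight off once turned 0.8 to 0.9 rad from where it starts (a stop lies just past that); before that, ledges hold it down. Turning over 0.2 rad on against a stop forces it (limit 200 N).
- cap_b_grip (a point): Middle of the cap's straight grip bar, on the cap's axis, 20 mm above the cap's origin (170 mm above the worktop when on). The bar is 48 mm long along the cap's x, 14 mm wide along its y, and stands from 5 to 30 mm above the cap's origin.
- spice_jar: bystander: spice jar, 44 mm across, 100 mm high, standing between the grinders; origin under its centre
- flat_tin: bystander: flat fish tin, 86 mm across, 40 mm high, behind the grinders; origin under its centre
- tall_tin: bystander: vegetable tin, 75 mm across, 58 mm high, behind the grinders; origin under its centre
- spoon: bystander: steel teaspoon lying flat near the front edge, 130 x 26 x 11 mm; origin under its centre
There are look-alikes about, which are no part of the job. Leave any orange look-alike of the cap_a alone. Leave any red look-alike of the grinder_a alone.

How it is judged (in metres and radians):
On the way, in this order (a step that is already met when the one before it is completed fails the run):
1. the left grinder's cap is turned in its loosening direction, still on the neck (((world y of grinder_a above 0 m and angle between the x axis of cap_a and the x axis of grinder_a, either way round above 0.6 rad and z of cap_a in the frame of grinder_a_rim below 0.006 m and horizontal distance between cap_a and grinder_a_rim below 0.006 m) or (world y of grinder_b above 0 m and angle between the x axis of cap_b and the x axis of grinder_b, either way round above 0.6 rad and z of cap_b in the frame of grinder_b_rim below 0.006 m and horizontal distance between cap_b and grinder_b_rim below 0.006 m))), for 0.1 s.
2. the cap is lifted off and held above the mouth (((world y of grinder_a above 0 m and z of cap_a in the frame of grinder_a_rim between 0.05 and 0.18 m and horizontal distance between cap_a and grinder_a_rim below 0.05 m and angle between cap_a's own z axis and vertical below 0.35 rad and contact force between the fingers and cap_a above 2 N and linear speed of cap_a below 0.03 m/s and contact force between cap_a and grinder_a below 0.05 N and distance between cap_b and grinder_b_rim below 0.006 m) or (world y of grinder_b above 0 m and z of cap_b in the frame of grinder_b_rim between 0.05 and 0.18 m and horizontal distance between cap_b and grinder_b_rim below 0.05 m and angle between cap_b's own z axis and vertical below 0.35 rad and contact force between the fingers and cap_b above 2 N and linear speed of cap_b below 0.03 m/s and contact force between cap_b and grinder_b below 0.05 N and distance between cap_a and grinder_a_rim below 0.006 m))), for 0.2 s.
At the end, for the whole second after the job is handed in: The left grinder's cap is in the fingers (over 2 N), still (under 0.03 m/s), within 0.35 rad of upright, 50 to 180 mm above the rim of its grinder, within 50 mm of straight above the mouth and touching the grinder nowhere; the right grinder's cap is still on its neck (((world y of grinder_a above 0 m and z of cap_a in the frame of grinder_a_rim between 0.05 and 0.18 m and horizontal distance between cap_a and grinder_a_rim below 0.05 m and angle between cap_a's own z axis and vertical below 0.35 rad and contact force between the fingers and cap_a above 2 N and linear speed of cap_a below 0.03 m/s and contact force between cap_a and grinder_a below 0.05 N and distance between cap_b and grinder_b_rim below 0.006 m) or (world y of grinder_b above 0 m and z of cap_b in the frame of grinder_b_rim between 0.05 and 0.18 m and horizontal distance between cap_b and grinder_b_rim below 0.05 m and angle between cap_b's own z axis and vertical below 0.35 rad and contact force between the fingers and cap_b above 2 N and linear speed of cap_b below 0.03 m/s and contact force between cap_b and grinder_b below 0.05 N and distance between cap_a and grinder_a_rim below 0.006 m))); the arm keeps its last pose, push and grip.
It fails at once if the right grinder's cap is turned or moved ((world y of grinder_a above 0 m and (distance of cap_b from where it was at the start of the episode above 0.01 m or angle between the x axis of cap_b and the x axis of grinder_b, either way round above 0.4 rad)) or (world y of grinder_b above 0 m and (distance of cap_a from where it was at the start of the episode above 0.01 m or angle between the x axis of cap_a and the x axis of grinder_a, either way round above 0.4 rad))).
It fails at once if a bystander is pushed away or knocked over (distance of any of spice_jar, flat_tin, tall_tin, spoon from where it was at the start of the episode above 0.03 m or angle between any of spice_jar, flat_tin, tall_tin, spoon's own z axis and vertical above 0.5 rad).
It fails at once if the left cap is forced: more than 200 N between cap and grinder ((world y of grinder_a above 0 m and contact force between cap_a and grinder_a above 200 N) or (world y of grinder_b above 0 m and contact force between cap_b and grinder_b above 200 N)).
It also fails if it takes over 56 s, if anything falls off the work surface, if the arm or the gripper's body presses on something with over 40 N, if the wrist force passes 120 N, or if a joint passes its speed limit or range.

### The arm

A 7-joint arm with a two-finger parallel gripper is mounted at the origin on a cart in front of the work surface, level with it; the furniture and walls round the work are solid. World frame = base frame: x ahead of the robot, y to its left, z up, the work surface at z = 0. Lengths are in mm, angles in rad, forces in N, time in s.
With the tool pointing down it reaches from about 375 to 925 mm from the base axis. Payload 3.1 kg.
Tool frame: the origin (TCP) lies at the very end of the fingers, on their centre line; the grasp point (between the pads) lies 19 mm behind it; z points along the fingers, y is the line along which they close (so a half turn about z gives the same grasp; the last joint's range is limited). The gripper opens to 85 mm and grips with 20 to 120 N. Pads are 22 mm wide; open, the fingers measure 114 mm over their backs; the gripper's body (76 mm by 85 mm) begins 54 mm behind the grasp point. The pads swing forward as they close: fully open they stand 13 mm farther back than shut.
Start: joints at [-1.355, 0.383, 0.044, 1.598, -0.018, 1.161, -0.05], TCP at [200.616, 618.268, 202.569] pointing down, gripper open.
Joint ranges: [-2.61, 2.61], [-0.41, 2.15], [-1.48, 1.57], [0, 2.5], [-1.57, 4.71], [0.05, 1.97], [-2.85, 2.85]. Speed limits (rad/s): [2.79, 2.79, 3.14, 3.14, 3.14, 3.14, 3.14].

### API

Orientations are given as [roll, pitch, yaw] about the fixed x, y, z axes, in that order (R = Rz(yaw) Ry(pitch) Rx(roll)).
In Python, from workcell import status, cams, job gives the robot as it stands.
- The arm moves only by the tool apply_moves, never from a script. Its argument "moves" is a list of rows, each an object of numbers: "grip": the closure, from 0 (fully open) to 1 (shut); "tx", "ty", "tz": the shift along the world's x, y, z in m; "twist": the turn about the world's z in degrees. A call has 1 to 5 rows; each row is the pose to reach, as a shift and turn from the pose commanded when the call began; what a row does not reach only later rows make up. A row lasts 1/10 s, in which the tool goes at most 50 mm and 8.59 degrees, less where a joint would pass 70% of its speed; a pose out of reach is approached as far as the arm can. A call with a gripper value outside its range is refused whole. The fingers move at their own pace and stop on an object; "force" is the grip in N (left out, the last holds). Time passes only in rows, so rows that repeat a pose let the fingers close. It gives the time, the measured TCP pose, the force, the opening and the grip force at its end, in the units of the state.
- status.observe(): the state, without advancing time (a new reading comes with each control period).
- cams.snapshot(name): name is "scene" or "top" or "wrist"; returns a dict with "frame" (420x560x3 uint8, red, green, blue), "K" (3x3 intrinsics, pixels), "position" and "attitude" of the camera in the world. Camera axes: x right, y down, z forward; pixel columns grow to the right and rows downward; lengths in mm; the calibration is good to about 2 mm. A picture is of the moment at which its call begins. There is no depth.
- job.job_done(): hands the job in; it is judged then, once.
The state is a dict: "t": time; "qpos": joint angles; "qd": joint speeds; "tau": joint torques, N m; "tcp_pos": TCP position; "tool_rot": TCP orientation; "force": force on the tool from outside, world axes, zero at the start; "ft_torque": the same for the moment, N m; "gripper_width": finger opening in mm; "gripper_force": force on a finger pad.
Only numpy, scipy, OpenCV 4.12 (cv2) and the standard library are available. Lean on these libraries where they do the work, as an engineer would, in place of code of your own. Each camera call takes 0.05 s, during which the arm holds its last target. There are 200 camera calls.

## Working session

There is one attempt and no reset: what is moved stays moved. The work goes in short steps, Python scripts to look and compute and a tool call to move; the robot and the scene stay as the last step left them, time stands still between calls to the robot, and variables do not carry over. Pictures are saved under pics/ and viewed, at most 10 in all, crops included, and the job is handed in when it is done.

Besides the shell and the picture viewer there is one more tool, called after ">>>" as name([rows], argument=value, ...), one row to a line, values as JSON. apply_moves: Moves the arm, as the interface text tells. Its arguments: {"type":"object","properties":{"moves":{"type":"array","items":{"type":"object","properties":{"grip":{"type":"number"},"tx":{"type":"number"},"ty":{"type":"number"},"tz":{"type":"number"},"twist":{"type":"number"}}}},"force":{"type":"number"}},"required":["moves"]}

```bash
mkdir -p pics
cat > h.py <<'E'
import numpy as np, cv2
from workcell import status, cams, job
from scipy.spatial.transform import Rotation as R
def snap(n,f):
    s=cams.snapshot(n); cv2.imwrite('pics/'+f,s['frame'][:,:,::-1]); 
    np.savez('pics/'+f+'.npz',K=s['K'],p=s['position'],a=s['attitude']); return s
def ray(f,u,v,z):
    d=np.load('pics/'+f+'.npz'); a=d['a']
    M=a if a.shape==(3,3) else R.from_euler('xyz',a).as_matrix()
    r=M@np.linalg.inv(d['K'])@[u,v,1]; return d['p']+r*(z-d['p'][2])/r[2]
E
python3 - <<'E'
from h import *
for n in('top','scene'):
    s=snap(n,n+'1.png'); print(s['position'],s['attitude'],s['K'])
o=status.observe(); print(o)
E
```

```text
[ 411.43959777  -10.36016764 1064.32587237] [-3.00514566  0.00390059 -1.57006448] [[456.45347746   0.         279.02467396]
 [  0.         456.45347746 214.64041141]
 [  0.           0.           1.        ]]
[ 48.07841962 542.38274947 542.65212293] [-2.11061230e+00  5.53472182e-04 -2.40380696e+00] [[402.01558274   0.         280.40748317]
 [  0.         402.01558274 207.8619951 ]
 [  0.           0.           1.        ]]
{'t': 0.1, 'qpos': array([-1.35477824,  0.38378193,  0.04381795,  1.59943242, -0.01790073,
        1.16121677, -0.04991077]), 'qd': array([ 0.00054125, -0.0015212 , -0.00046615, -0.00568102,  0.00095772,
        0.00296505, -0.00027627]), 'tau': array([ 2.62857226e-03, -4.34729004e+01,  1.02940589e+00, -2.50456059e+01,
        1.08813841e-02,  5.45119692e-03, -4.60309124e-06]), 'tcp_pos': array([200.35396248, 617.36324656, 201.28687444]), 'tool_rot': array([-3.13914932e+00,  1.21785845e-04,  2.82786059e+00]), 'force': array([-0.04537205,  0.6781169 , -0.17739935]), 'ft_torque': array([ 0.00592046, -0.02892129, -0.03549455]), 'gripper_force': 0.0, 'gripper_width': 85.42170548920977}
```

View pics/top1.png

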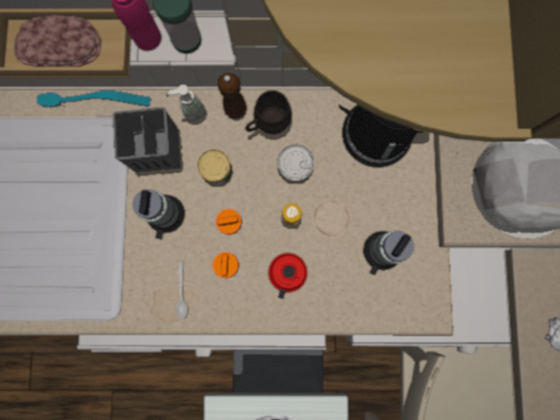

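View pics/scene1.png

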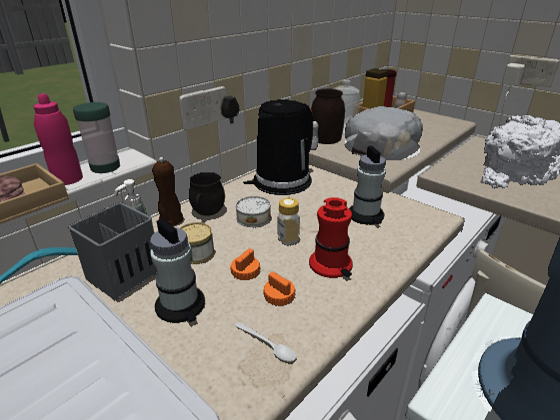

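The top view shows the left grinder near (150,205) and the right one near (400,245). The scene view shows the dish rack just behind the left grinder. I'll enlarge the left cap.

Run:
```python
from h import *
im=cv2.imread('pics/top1.png')[100:250,100:250]
cv2.imwrite('pics/c1.png',cv2.resize(im,(600,600),interpolation=cv2.INTER_CUBIC))
for u,v,z in [(150,204,180),(165,215,0),(130,195,0)]: print(ray('top1.png',u,v,z))
```

```text
[553.90059616 246.60604342 180.        ]
[556.66195416 262.50591661   0.        ]
[604.49820052 347.22453697   0.        ]
```

View pics/c1.png

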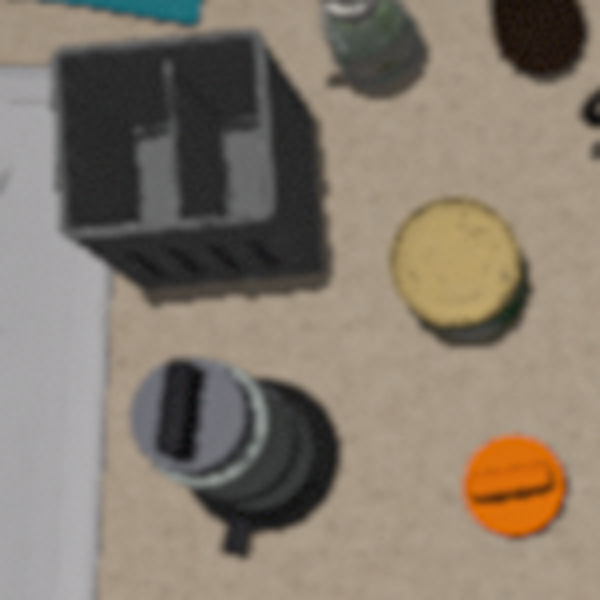

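The bar's ends are at about crop (184,364) and (176,457), and the cap disc's centre is at about (189,416), with its top at z=155.

Run:
```python
from h import *
f=lambda u,v,z:ray('top1.png',100+(u+.5)/4-.5,100+(v+.5)/4-.5,z)
print('cap',f(189,416,155)); a=f(184,364,178);b=f(176,457,178); print('bar',a,b,(a+b)/2,np.linalg.norm(a-b),np.degrees(np.arctan2(*(a-b)[[1,0]])))
print('diam',f(132,416,155)-f(246,416,155)); print('foot', f(264,455,8)); print('rack',[f(*p,200) for p in((65,235),(275,215))], f(330,280,0))
print(R.from_euler('xyz',status.observe()['tool_rot']).as_matrix())
```

```text
cap [558.69433596 260.21974504 155.        ]
bar [580.99183845 256.89439003 178.        ] [534.5948438  258.94391227 178.        ] [557.79334113 257.91915115 178.        ] 46.442239970690686 -2.529316490068103
diam [-5.76736171e-03  5.76322163e+01  0.00000000e+00]
foot [559.40695458 259.12481866   8.        ]
rack [array([640.62646494, 310.84047068, 200.        ]), array([650.60208165, 208.85827938, 200.        ])] [666.0273989  225.37131623   0.        ]
[[-9.51188435e-01  3.08610034e-01 -6.38197713e-04]
 [ 3.08610670e-01  9.51185511e-01 -2.36165446e-03]
 [-1.21785844e-04 -2.44333303e-03 -9.99997008e-01]]
```

>>> apply_moves([
  {"tz":0.045,"grip":0},
  {"tx":0.035,"ty":-0.035,"tz":0.05,"twist":4},
  {"tx":0.07,"ty":-0.07,"tz":0.05,"twist":8},
  {"tx":0.105,"ty":-0.105,"tz":0.05,"twist":12},
  {"tx":0.14,"ty":-0.14,"tz":0.05,"twist":15.5},
], force=30)

```text
invalid input at $.moves[0]: expected keys grip, tx, ty, tz, twist
```

>>> apply_moves([
  {"tx":0.035,"ty":-0.035},
  {"tx":0.07,"ty":-0.07},
  {"tx":0.105,"ty":-0.105},
  {"tx":0.14,"ty":-0.14},
  {"tx":0.14,"ty":-0.14},
])

```text
invalid input at $.moves[0]: expected keys grip, tx, ty, tz, twist
```

All keys are required in every row.

>>> apply_moves([
  {"tx":0,"ty":0,"tz":0.045,"twist":0,"grip":0},
  {"tx":0.035,"ty":-0.035,"tz":0.05,"twist":4,"grip":0},
  {"tx":0.07,"ty":-0.07,"tz":0.05,"twist":8,"grip":0},
  {"tx":0.105,"ty":-0.105,"tz":0.05,"twist":12,"grip":0},
  {"tx":0.14,"ty":-0.14,"tz":0.05,"twist":15.5,"grip":0},
], force=30)

```text
t: 0.6
tcp_pos: [341.6, 476.4, 252.2]
tool_rot: [-3.141, -0.0, 3.101]
force: [0.7, -0.1, 0.4]
gripper_width: 85.6
gripper_force: 0.0
```

>>> apply_moves([
  {"tx":0.035,"ty":-0.035,"tz":0,"twist":0,"grip":0},
  {"tx":0.07,"ty":-0.07,"tz":0,"twist":0,"grip":0},
  {"tx":0.105,"ty":-0.105,"tz":0,"twist":0,"grip":0},
  {"tx":0.14,"ty":-0.14,"tz":0,"twist":0,"grip":0},
  {"tx":0.14,"ty":-0.14,"tz":0,"twist":0,"grip":0},
])

```text
t: 1.1
tcp_pos: [487.7, 328.1, 252.4]
tool_rot: [-3.136, 0.004, 3.082]
force: [0.1, -0.5, 0.0]
gripper_width: 85.5
gripper_force: 0.0
```

>>> apply_moves([
  {"tx":0.035,"ty":-0.035,"tz":0,"twist":0,"grip":0},
  {"tx":0.065,"ty":-0.065,"tz":0,"twist":0,"grip":0},
  {"tx":0.078,"ty":-0.079,"tz":0,"twist":0,"grip":0},
  {"tx":0.078,"ty":-0.079,"tz":0,"twist":0,"grip":0},
  {"tx":0.078,"ty":-0.079,"tz":0,"twist":0,"grip":0},
])

```text
t: 1.6
tcp_pos: [557.9, 259.7, 251.9]
tool_rot: [3.141, -0.002, 3.098]
force: [0.1, 0.4, -0.3]
gripper_width: 85.7
gripper_force: 0.0
```

Run:
```python
from h import *
o=status.observe(); print(o['tcp_pos'],o['tool_rot'],o['qpos'])
s=snap('wrist','w1.png'); print(s['position'],s['attitude'])
```

```text
[557.85747753 259.70254074 251.92966329] [ 3.14144664e+00 -1.70153082e-03  3.09793591e+00] [-0.73767813  0.28444096  0.28695825  1.6396372  -0.08534805  1.23113328
  1.09408764]
[479.41343031 262.92786555 422.33128822] [2.83642828e+00 2.77107752e-04 1.52710699e+00]
```

View pics/w1.png

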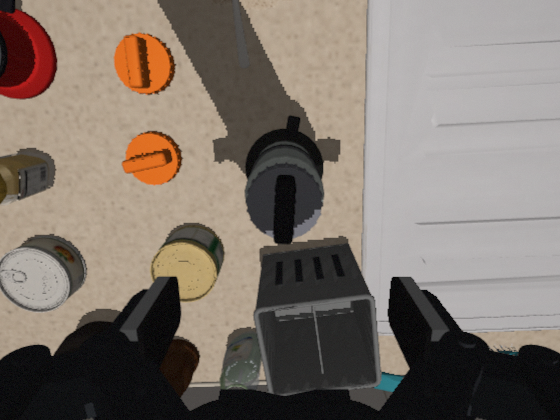

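The wrist view shows the cap's bar from about (284,179) to (285,240) with its disc centre near (285,199), well placed between the fingers.

Run:
```python
from h import *
im=cv2.imread('pics/w1.png')[140:290,210:360]
cv2.imwrite('pics/c2.png',cv2.resize(im,(600,600),interpolation=cv2.INTER_CUBIC))
a=ray('w1.png',286,179,180);b=ray('w1.png',284,240,180);print(a,b,(a+b)/2,np.linalg.norm(a-b)); print(ray('w1.png',285,199,155))
```

```text
[532.56710783 261.95461474 180.        ] [577.53190504 258.61609012 180.        ] [555.04950643 260.28535243 180.        ] 45.08856545846656
[553.72484003 260.42444369 155.        ]
```

View pics/c2.png

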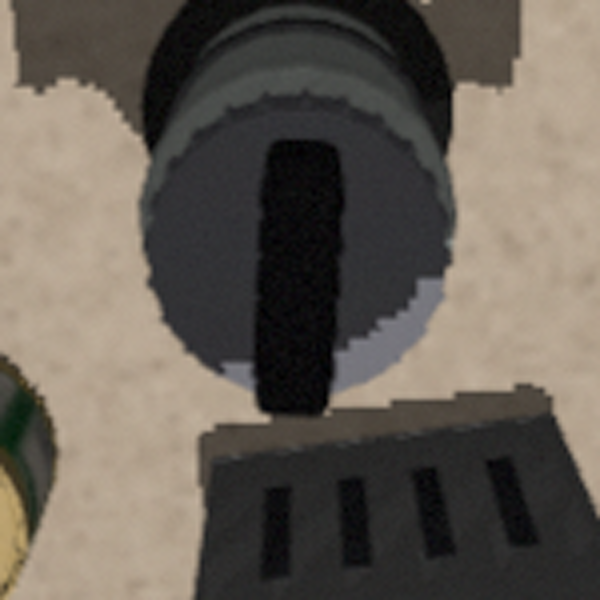

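>>> apply_moves([
  {"tx":-0.001,"ty":0,"tz":-0.03,"twist":-1,"grip":0},
  {"tx":-0.001,"ty":0,"tz":-0.06,"twist":-1,"grip":0},
  {"tx":-0.001,"ty":0,"tz":-0.08,"twist":-1,"grip":0},
  {"tx":-0.001,"ty":0,"tz":-0.09,"twist":-1,"grip":0},
  {"tx":-0.001,"ty":0,"tz":-0.093,"twist":-1,"grip":0},
])

```text
t: 2.15
tcp_pos: [555.5, 260.9, 158.1]
tool_rot: [-3.141, -0.003, 3.084]
force: [0.6, 0.2, 0.8]
gripper_width: 85.5
gripper_force: 0.0
```

>>> apply_moves([
  {"tx":0,"ty":0,"tz":0,"twist":0,"grip":0.3},
  {"tx":0,"ty":0,"tz":0,"twist":0,"grip":0.6},
  {"tx":0,"ty":0,"tz":0,"twist":0,"grip":0.8},
  {"tx":0,"ty":0,"tz":0,"twist":0,"grip":1},
  {"tx":0,"ty":0,"tz":0,"twist":0,"grip":1},
], force=50)

```text
t: 2.65
tcp_pos: [558.0, 259.3, 160.2]
tool_rot: [3.141, 0.001, 3.081]
force: [0.7, 0.3, 0.6]
gripper_width: 12.0
gripper_force: 0.0
```

>>> apply_moves([
  {"tx":0,"ty":0,"tz":0,"twist":0,"grip":1},
  {"tx":0,"ty":0,"tz":0,"twist":0,"grip":1},
  {"tx":0,"ty":0,"tz":0,"twist":0,"grip":1},
  {"tx":0,"ty":0,"tz":0,"twist":0,"grip":1},
])

```text
t: 3.05
tcp_pos: [557.6, 259.2, 159.5]
tool_rot: [-3.141, -0.0, 3.081]
force: [-1.0, 0.2, -0.3]
gripper_width: 0.0
gripper_force: 0.0
```

Run:
```python
from h import *
o=status.observe(); print(o)
```

```text
{'t': 3.05, 'qpos': array([-0.72764894,  0.36422516,  0.27737059,  1.73767114, -0.11234073,
        1.0553946 ,  1.0980591 ]), 'qd': array([-6.77390643e-05, -3.85652737e-04, -1.02649223e-03,  7.13452926e-05,
        6.20257532e-04,  1.98909992e-03, -1.59939701e-03]), 'tau': array([ 4.94779772e-03, -3.97411788e+01,  3.15451652e+00, -2.35641271e+01,
        1.05476542e-02,  2.06097662e-03, -3.79282449e-05]), 'tcp_pos': array([557.55710505, 259.2448546 , 159.49121443]), 'tool_rot': array([-3.14149071e+00, -1.69175655e-04,  3.08092665e+00]), 'force': array([-1.00810682,  0.24489173, -0.29810051]), 'ft_torque': array([ 0.00745637, -0.0765384 ,  0.0173739 ]), 'gripper_force': 0.0, 'gripper_width': 0.01391842419237725}
```

The fingers closed on nothing, so I'll look before going on.

Run:
```python
from h import *
a=snap('scene','s2.png')['frame'][190:330,90:270]; b=snap('wrist','w2.png')['frame']
im=np.vstack([cv2.resize(a,(500,300)),cv2.resize(b,(400,300))[:, :].repeat(1,1) if 0 else cv2.copyMakeBorder(cv2.resize(b,(400,300)),0,0,0,100,0)])
cv2.imwrite('pics/c3.png',im[:,:,::-1])
```

```text
(no output)
```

View pics/c3.png

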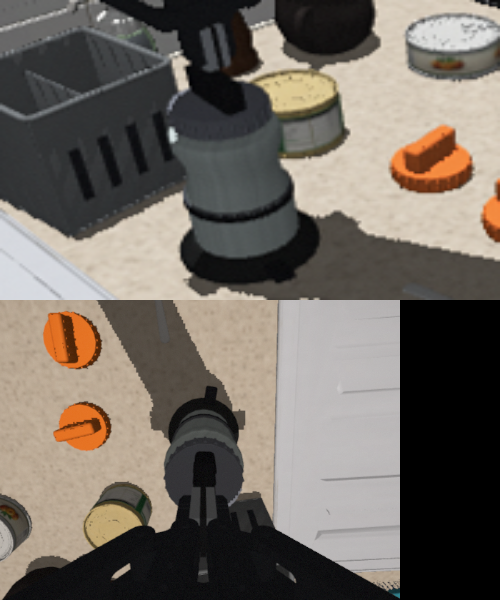

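```bash
cat >> h.py <<'E'
def proj(f,P):
    d=np.load('pics/'+f+'.npz'); M=R.from_euler('xyz',d['a']).as_matrix()
    p=d['K']@(M.T@(np.array(P)-d['p'])); return (p[:2]/p[2]).round(1)
E
python3 - <<'E'
from h import *
for f in('w2.png','s2.png'):
    print(f,'tcp',proj(f,[557.6,259.2,159.5]),'bar ends top',proj(f,[534,260,180]),proj(f,[582,258,180]),'cap ctr',proj(f,[558,259.5,155]),'foot',proj(f,[559,259.5,0]))
print(np.load('pics/w2.png.npz')['p'])
a=cv2.imread('pics/w2.png')[180:320,200:380]; b=cv2.imread('pics/s2.png')[170:260,100:220]
im=np.vstack([cv2.resize(cv2.convertScaleAbs(a,alpha=2.2,beta=10),(386,300)),cv2.resize(cv2.convertScaleAbs(b,alpha=2.2,beta=10),(386,290))])
cv2.imwrite('pics/c4.png',im)
E
```

```text
w2.png tcp [284.3 257. ] bar ends top [283.  227.8] [284.9 321.1] cap ctr [285. 254.] foot [284.7 186.6]
s2.png tcp [168.7 234.8] bar ends top [175.  230.1] [159.2 218.8] cap ctr [168.8 237. ] foot [180.4 304.6]
[478.94836123 263.85179628 329.79796585]
```

View pics/c4.png

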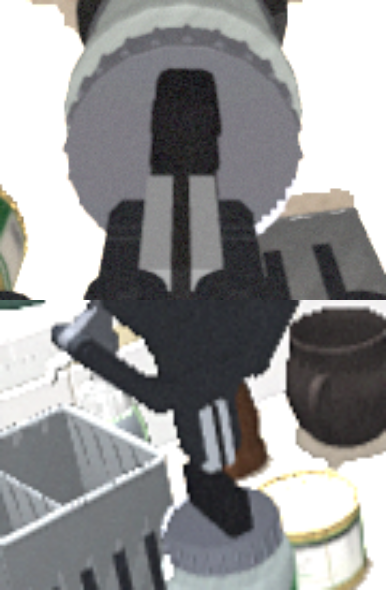

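Run:
```python
from h import *
d=np.load('pics/w2.png.npz');print(d['K'],d['p'],d['a'])
f='w2.png'
for z in (155,135):
  for x in(550,558): print(z,x,'L,C,R',proj(f,[x,230,z]),proj(f,[x,259.5,z]),proj(f,[x,289,z]),'bar base',proj(f,[x-24,259,z]),'bar top',proj(f,[x-24,259,z+25]))
for x in(545,558,570):
  for z in(150,160,180,190):print('tip',x,z,proj(f,[x,259,z]),proj('s2.png',[x,259,z]))
o=status.observe();print(o['tcp_pos'],o['gripper_width'],o['force'],o['t'])
```

```text
[[359.7321816    0.         283.93808733]
 [  0.         359.7321816  211.19988938]
 [  0.           0.           1.        ]] [478.94836123 263.85179628 329.79796585] [2.83481690e+00 4.94987506e-04 1.51010491e+00]
155 550 L,C,R [227.9 243.2] [284. 240.] [340.5 236.8] bar base [280.2 195.8] bar top [279.6 210.8]
155 558 L,C,R [229.5 257.1] [285. 254.] [340.7 250.9] bar base [281.2 211. ] bar top [280.7 228. ]
135 550 L,C,R [233.1 229.8] [284.  226.9] [335.3 224. ] bar base [280.5 186.4] bar top [280.  198.5]
135 558 L,C,R [234.5 242.6] [284.9 239.8] [335.5 236.9] bar base [281.4 200.2] bar top [281.1 214. ]
tip 545 150 [282.5 227.8] [174.  242.3]
tip 545 160 [282.4 234.6] [173.2 237.4]
tip 545 180 [282.3 250.7] [171.5 227.3]
tip 545 190 [282.1 260.3] [170.7 222.1]
tip 558 150 [284.  250.3] [169.5 239.3]
tip 558 160 [284.  258.1] [168.6 234.4]
tip 558 180 [284.  276.5] [166.9 224.4]
tip 558 190 [284.  287.4] [166.  219.2]
tip 570 150 [285.3 270.2] [165.4 236.5]
tip 570 160 [285.4 278.9] [164.5 231.7]
tip 570 180 [285.5 299.2] [162.7 221.7]
tip 570 190 [285.6 311.2] [161.8 216.6]
[557.59091841 259.23948653 159.4961145 ] 0.2580596373172306 [ 0.17427078  0.50802251 -0.58628338] 3.15
```

>>> apply_moves([
  {"tx":0,"ty":0,"tz":0.01,"twist":0,"grip":1},
  {"tx":0,"ty":0,"tz":0.03,"twist":0,"grip":1},
  {"tx":0,"ty":0,"tz":0.05,"twist":0,"grip":1},
  {"tx":0,"ty":0,"tz":0.05,"twist":0,"grip":1},
])

```text
t: 3.55
tcp_pos: [560.4, 260.4, 213.9]
tool_rot: [3.137, 0.007, 3.081]
force: [0.6, -0.2, 0.8]
gripper_width: 0.1
gripper_force: 0.0
```

Run:
```python
from h import *
snap('wrist','w3.png');snap('scene','s3.png')
a=cv2.imread('pics/w3.png')[180:320,200:380]; b=cv2.imread('pics/s3.png')[170:260,100:220]
im=np.vstack([cv2.resize(cv2.convertScaleAbs(a,alpha=2.2,beta=10),(386,300)),cv2.resize(cv2.convertScaleAbs(b,alpha=2.2,beta=10),(386,290))])
cv2.imwrite('pics/c5.png',im)
o=status.observe();print(o['tcp_pos'],o['tool_rot'],o['gripper_width'],o['force'])
p=o['tcp_pos']
for f in('w3.png','s3.png'):
  for q in(0,13,26): print(f,proj(f,p+[-11,0,q]),proj(f,p+[0,0,q]))
```

```text
[558.0652189  259.48338041 210.37538961] [3.14058015e+00 1.34586889e-03 3.08089561e+00] -0.17105566056768168 [ 0.08489905 -0.27873534 -0.12112082]
w3.png [281.  230.6] [282.4 250.2]
w3.png [280.9 240.3] [282.4 261.1]
w3.png [280.8 251.5] [282.4 273.6]
s3.png [167.8 211. ] [163.9 208.6]
s3.png [166.6 204. ] [162.6 201.6]
s3.png [165.4 196.7] [161.4 194.4]
```

View pics/c5.png

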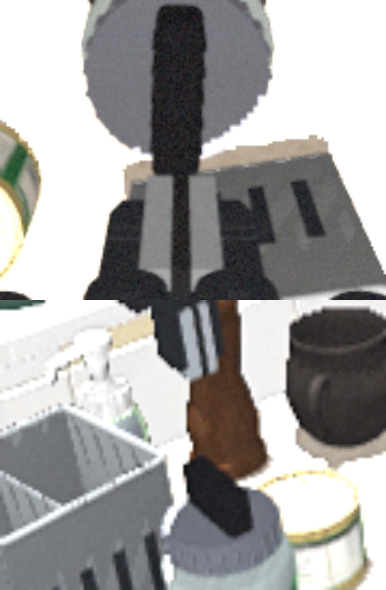

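The fingertips show about 26 mm behind the reported TCP in both views (wrist v=262, scene (164,194)). They therefore closed above the bar, and I need to go about 23 mm lower.

>>> apply_moves([
  {"tx":-0.001,"ty":0,"tz":0,"twist":0,"grip":0},
  {"tx":-0.001,"ty":0,"tz":0,"twist":0,"grip":0},
  {"tx":-0.001,"ty":0,"tz":0,"twist":0,"grip":0},
  {"tx":-0.001,"ty":0,"tz":-0.02,"twist":0,"grip":0},
  {"tx":-0.001,"ty":0,"tz":-0.04,"twist":0,"grip":0},
])

```text
t: 4.15
tcp_pos: [557.1, 259.5, 169.5]
tool_rot: [3.141, 0.001, 3.081]
force: [-0.1, -0.7, -0.5]
gripper_width: 72.6
gripper_force: 0.0
```

>>> apply_moves([
  {"tx":0,"ty":0,"tz":-0.01,"twist":0,"grip":0},
  {"tx":0,"ty":0,"tz":-0.02,"twist":0,"grip":0},
  {"tx":0,"ty":0,"tz":-0.028,"twist":0,"grip":0},
  {"tx":0,"ty":0,"tz":-0.032,"twist":0,"grip":0},
  {"tx":0,"ty":0,"tz":-0.032,"twist":0,"grip":0},
])

```text
t: 4.65
tcp_pos: [556.5, 259.2, 137.2]
tool_rot: [-3.141, -0.001, 3.081]
force: [-0.3, 1.0, 0.4]
gripper_width: 85.6
gripper_force: 0.0
```

>>> apply_moves([
  {"tx":0,"ty":0,"tz":0,"twist":0,"grip":0.3},
  {"tx":0,"ty":0,"tz":0,"twist":0,"grip":0.6},
  {"tx":0,"ty":0,"tz":0,"twist":0,"grip":0.8},
  {"tx":0,"ty":0,"tz":0,"twist":0,"grip":1},
  {"tx":0,"ty":0,"tz":0,"twist":0,"grip":1},
])

```text
t: 5.15
tcp_pos: [556.7, 259.4, 137.9]
tool_rot: [3.141, 0.0, 3.081]
force: [-3.6, -1.7, 15.2]
gripper_width: 12.4
gripper_force: 47.0
```

>>> apply_moves([
  {"tx":0,"ty":0,"tz":0.002,"twist":0,"grip":1},
  {"tx":0,"ty":0,"tz":0.002,"twist":0,"grip":1},
  {"tx":0,"ty":0,"tz":0.002,"twist":0,"grip":1},
])

```text
t: 5.45
tcp_pos: [556.3, 259.1, 139.0]
tool_rot: [-3.141, -0.001, 3.081]
force: [0.1, -0.0, -2.7]
gripper_width: 12.7
gripper_force: 50.1
```

```bash
cat > o.py <<'E'
from h import *
o=status.observe(); print(o['t'],o['tcp_pos'],o['tool_rot'],o['force'],o['ft_torque'],o['gripper_width'],o['gripper_force'],o['qpos'][6])
E
python3 o.py
```

```text
5.45 [556.30358285 259.14214717 139.03641573] [-3.14112191e+00 -5.96486434e-04  3.08096633e+00] [ 0.09807212 -0.00613948 -2.66722506] [ 0.05277135 -0.14092679  0.00628013] 12.671419092057711 50.14494717121124 1.1026301406505814
```

>>> apply_moves([
  {"tx":0,"ty":0,"tz":0,"twist":2,"grip":1},
  {"tx":0,"ty":0,"tz":0,"twist":4,"grip":1},
  {"tx":0,"ty":0,"tz":0,"twist":6,"grip":1},
  {"tx":0,"ty":0,"tz":0,"twist":8,"grip":1},
  {"tx":0,"ty":0,"tz":0,"twist":8,"grip":1},
])

```text
t: 5.95
tcp_pos: [556.1, 258.7, 139.1]
tool_rot: [-3.141, -0.001, -3.063]
force: [0.5, -0.7, -2.2]
gripper_width: 12.6
gripper_force: 50.2
```

```bash
python3 o.py
```

```text
5.95 [556.11333319 258.68222034 139.1257626 ] [-3.14077688e+00 -1.42743629e-03 -3.06299797e+00] [ 0.50272983 -0.71757367 -2.24758105] [-0.06784311  0.03716095  0.03506257] 12.615249739245654 50.212565660476685 1.2330234091721333
```

>>> apply_moves([
  {"tx":0,"ty":0,"tz":0,"twist":1.5,"grip":1},
  {"tx":0,"ty":0,"tz":0,"twist":3,"grip":1},
  {"tx":0,"ty":0,"tz":0,"twist":4.5,"grip":1},
  {"tx":0,"ty":0,"tz":0,"twist":6,"grip":1},
  {"tx":0,"ty":0,"tz":0,"twist":6,"grip":1},
])

```text
t: 6.45
tcp_pos: [556.9, 259.8, 140.0]
tool_rot: [3.141, 0.001, -2.957]
force: [0.8, -0.0, -1.0]
gripper_width: 12.8
gripper_force: 50.3
```

```bash
python3 o.py
```

```text
6.45 [556.89390884 259.78541017 140.00720214] [ 3.14094834e+00  8.45987080e-04 -2.95683036e+00] [ 0.8229944  -0.00922089 -1.02953869] [-0.05181479 -0.00411171 -0.03351508] 12.804871435011506 50.30669152736664 1.3317544278569957
```

14° without any torque means anticlockwise loosens it. I'll keep turning that way.

>>> apply_moves([
  {"tx":0,"ty":0,"tz":0,"twist":4,"grip":1},
  {"tx":0,"ty":0,"tz":0,"twist":8,"grip":1},
  {"tx":0,"ty":0,"tz":0,"twist":12,"grip":1},
  {"tx":0,"ty":0,"tz":0,"twist":16,"grip":1},
  {"tx":0,"ty":0,"tz":0,"twist":20,"grip":1},
])

```text
t: 6.95
tcp_pos: [556.8, 259.3, 139.9]
tool_rot: [-3.141, 0.0, -2.606]
force: [0.4, -0.8, -0.8]
gripper_width: 12.2
gripper_force: 50.4
```

>>> apply_moves([
  {"tx":0,"ty":0,"tz":0,"twist":4,"grip":1},
  {"tx":0,"ty":0,"tz":0,"twist":8,"grip":1},
  {"tx":0,"ty":0,"tz":0,"twist":11,"grip":1},
  {"tx":0,"ty":0,"tz":0,"twist":12,"grip":1},
  {"tx":0,"ty":0,"tz":0,"twist":12,"grip":1},
])

```text
t: 7.45
tcp_pos: [556.9, 258.8, 139.8]
tool_rot: [-3.141, 0.0, -2.4]
force: [-0.5, -1.0, -0.5]
gripper_width: 12.4
gripper_force: 50.4
```

```bash
python3 o.py
```

```text
7.45 [556.93874239 258.77148562 139.7713515 ] [-3.14103043e+00  8.13408021e-06 -2.40042836e+00] [-0.46863672 -0.95002278 -0.50856917] [-0.39757342  0.01428964  0.03229176] 12.438218420505567 50.41432321071625 1.8538888724467095
```

>>> apply_moves([
  {"tx":0,"ty":0,"tz":0,"twist":1.5,"grip":1},
  {"tx":0,"ty":0,"tz":0,"twist":2.5,"grip":1},
  {"tx":0,"ty":0,"tz":0,"twist":2.5,"grip":1},
  {"tx":0,"ty":0,"tz":0.002,"twist":2.5,"grip":1},
  {"tx":0,"ty":0,"tz":0.004,"twist":2.5,"grip":1},
])

```text
t: 7.95
tcp_pos: [556.9, 258.7, 143.4]
tool_rot: [-3.141, -0.0, -2.356]
force: [1.7, -2.4, -3.4]
gripper_width: 12.4
gripper_force: 50.2
```

```bash
python3 o.py
```

```text
7.95 [556.92410357 258.70315452 143.35569141] [-3.14080930e+00 -2.60432957e-04 -2.35619683e+00] [ 1.66257303 -2.38584785 -3.39787488] [-0.53331009 -0.34339456 -0.03030382] 12.431815783841147 50.15259861946106 1.8948169714627123
```

The force is low, so the cap is free. I'll lift it to about 10 cm.

>>> apply_moves([
  {"tx":0,"ty":0,"tz":0.006,"twist":0,"grip":1},
  {"tx":0,"ty":0,"tz":0.012,"twist":0,"grip":1},
  {"tx":0,"ty":0,"tz":0.02,"twist":0,"grip":1},
  {"tx":0,"ty":0,"tz":0.03,"twist":0,"grip":1},
  {"tx":0,"ty":0,"tz":0.04,"twist":0,"grip":1},
])

```text
t: 8.45
tcp_pos: [556.5, 260.3, 185.0]
tool_rot: [3.141, 0.001, -2.355]
force: [-0.2, 0.0, -1.3]
gripper_width: 12.7
gripper_force: 50.4
```

>>> apply_moves([
  {"tx":0,"ty":0,"tz":0.015,"twist":0,"grip":1},
  {"tx":0,"ty":0,"tz":0.035,"twist":0,"grip":1},
  {"tx":0,"ty":0,"tz":0.05,"twist":0,"grip":1},
  {"tx":0,"ty":0,"tz":0.056,"twist":0,"grip":1},
  {"tx":0,"ty":0,"tz":0.056,"twist":0,"grip":1},
])

```text
t: 8.95
tcp_pos: [557.5, 259.7, 241.3]
tool_rot: [-3.141, 0.003, -2.356]
force: [-0.0, 0.3, -2.0]
gripper_width: 12.9
gripper_force: 50.4
```

>>> apply_moves([
  {"tx":0,"ty":0,"tz":0,"twist":0,"grip":1},
  {"tx":0,"ty":0,"tz":0,"twist":0,"grip":1},
  {"tx":0,"ty":0,"tz":0,"twist":0,"grip":1},
  {"tx":0,"ty":0,"tz":0,"twist":0,"grip":1},
  {"tx":0,"ty":0,"tz":0,"twist":0,"grip":1},
])

```text
t: 9.45
tcp_pos: [556.4, 259.2, 239.1]
tool_rot: [3.141, -0.001, -2.356]
force: [-0.5, -0.1, -0.9]
gripper_width: 12.6
gripper_force: 50.4
```

```bash
python3 o.py; python3 -c "
from h import *
snap('scene','s4.png')"
```

```text
9.45 [556.4336142  259.15950576 239.10132226] [ 3.14142080e+00 -7.95911607e-04 -2.35581990e+00] [-0.53763889 -0.14693423 -0.86238292] [ 0.00087078  0.00614203 -0.01096974] 12.582769387460276 50.37877857685089 1.8851532033444218
```

View pics/s4.png

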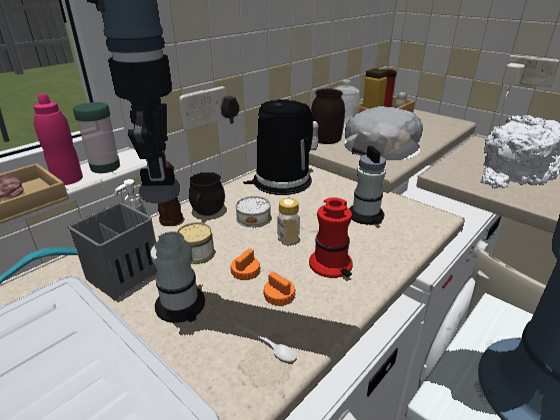

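The cap is upright in the gripper at about (160,190), above the open neck at about (172,240). The other things are unmoved, so I'll hand the job in.

```bash
python3 -c "
from workcell import job
print(job.job_done())"
```

```text
the job is handed in; nothing more can be done
None
```

The left grinder's cap loosened anticlockwise; I turned it about 0.85 rad, lifted it off, and handed the job in with it upright in the gripper about 10 cm above the mouth; the hand-in gave no verdict.

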